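# Start the book press screw

### The arm

A 6-joint arm with a two-finger parallel gripper is mounted at the origin on the work surface. World frame = base frame: x ahead of the robot, y to its left, z up, the work surface at z = 0. Lengths are in mm, angles in rad, forces in N, time in s.
With the tool pointing down it reaches from about 275 to 1000 mm from the base axis. Payload 8.4 kg.
Tool frame: the origin (TCP) lies midway between the tips of the shut fingers; the grasp point (between the pads) lies 19 mm behind it; z points along the fingers, y is the line along which they close (so a half turn about z gives the same grasp; the last joint's range is limited). The gripper opens to 85 mm and grips with 20 to 120 N. Pads are 22 mm wide; open, the fingers measure 114 mm over their backs; the gripper's body (76 mm by 85 mm) begins 54 mm behind the grasp point. The pads swing forward as they close: fully open they stand 13 mm farther back than shut.
Start: joints at [-1.133, 0.353, 1.633, -0, 1.155, -0.002], TCP at [266.098, -565.526, 231.281] pointing down, gripper open.
Joint ranges: [-2.63, 2.63], [-0.92, 2.1], [0.06, 2.66], [-1.3, 4.44], [0, 2.69], [-3.02, 3.02]. Speed limits (rad/s): [2.22, 2.22, 2.79, 3.14, 3.14, 3.14].

### API

Orientations are given as [roll, pitch, yaw] about the fixed x, y, z axes, in that order (R = Rz(yaw) Ry(pitch) Rx(roll)).
In Python, from rig import r gives the robot as it stands.
- The arm moves only by the shell command python3 -m inch 'ROWS' [OPENING] [FORCE]. ROWS is JSON, a list that holds one entry, the list of rows, each a list of 6 numbers: the shift along the tool's x, y, z scaled (see below), then the turn, a rotation vector about the tool's x, y, z scaled (see below). In form: [[[tx, ty, tz, wx, wy, wz], ...]]. A call has 1 to 8 rows; each row is the pose to reach, as a shift and turn from the pose commanded when the call began, along the tool's axes at that moment, turning the shorter way round; what a row does not reach only later rows make up. The controller multiplies each number of a shift by 20 cm and each number of a turn by pi rad. A row lasts 1/12 s, in which the tool goes at most 41.7 mm and 7.16 degrees, less where a joint would pass 70% of its speed; a pose out of reach is approached as far as the arm can. A call with a number of a shift or a turn outside -1 to 1 is refused whole. A call with a gripper value outside its range is refused whole. OPENING is the gripper's target within -1 to 1 (fully open at 1, half-way at 0, shut at -1), set as the call begins (- or left out, the last holds). The fingers move at their own pace and stop on an object; FORCE is the grip in N (left out, the last holds). Time passes only in rows, so rows that repeat a pose let the fingers close. It gives the time, the measured TCP pose, the force, the opening and the grip force at its end, in the units of the state.
- r.sense(): the state, without advancing time (a new reading comes with each control period).
- r.grab_frame(name): name is "scene" or "top" or "wrist"; returns the picture (384x512x3 uint8, red, green, blue); there is no depth.
- r.camera_info(name): a dict with "K" (3x3 intrinsics, pixels), "distortion" ([k1, k2, p1, p2, k3] as OpenCV has them; the pictures are not rectified), "rvec" (rotation vector, rad) and "tvec" (3), from world to camera coordinates, as OpenCV has them; the wrist camera has in their place "mount" (4x4, takes a point from camera to tool coordinates, whose origin is the TCP and whose axes are the flange's). Camera axes: x right, y down, z forward; pixel columns grow to the right and rows downward; lengths in mm; the calibration is good to about 2 mm. A picture is of the moment at which its call begins: read the wrist's pose just before it. camera_info takes no time and is no camera call.
- r.sign_off(): hands the job in; it is judged then, once.
The state is a dict: "clock": time; "qpos": joint angles; "qvel": joint speeds; "joint_efforts": joint torques, N m; "eef_pos": TCP position; "tcp_rot": TCP orientation; "contact_force": force on the tool from outside, world axes, zero at the start; "wrist_torque": the same for the moment, N m; "opening": opening from 0.0 (shut) to 1.0 (fully open); "grasp_force": force on a finger pad.
Only numpy, scipy, OpenCV 4.12 (cv2) and the standard library are available. Lean on these libraries where they do the work, as an engineer would, in place of code of your own. Each camera call takes 0.05 s, during which the arm holds its last target. There are 200 camera calls.

### The job

Fit the loose crank onto the square end of the book press's upright screw, seated fully down on its shoulder. Then turn the screw backward (counter-clockwise seen from above) until you feel it drop off the start of its thread, and from there crank it forward (clockwise) one full turn so that the thread is started. Finish gripping the crank, still seated on the screw, and keep hold of it: do not let go; leave the other things on the table where they are.

Things in the scene. Friction and masses are not known exactly. Their poses are not given: they have to be found in the camera images.
- crank: Loose steel hand crank, 0.35 kg, on the table left or right of the press. Hub: 36 mm cube with a 17.5 mm square bore through it from bottom to top, sides parallel. From its +x side an arm (18 mm wide, 24 to 36 mm up) reaches out to 70 mm, carrying an upright handle. Origin: bore centre at the hub's underside; z up, x along the arm. The +y and -y sides are flat and free to pinch from above.
- handle_mid (a point): Middle of the crank's upright wooden handle: 20 mm diameter, 38 to 84 mm above the crank's underside, parallel to the bore and 60 mm from it. It revolves freely on its pin, so it can be gripped and led round in a circle. This point is 62 mm above the underside; axes as crank. Gripped, the crank does not sink with the screw by itself: lead it down as the screw drops and sinks.
- square_foot (a point): The press screw's steel square end: 16 x 16 mm, 26 mm high (top 5 mm stepped in to 13 mm), sides along this point's x and y; fits the bore in any of four quarter turns, 0.75 mm play per side. The point is on the screw's axis at the foot of the square, on the round shoulder (28 mm) that carries the crank; it moves with the screw. About 190 mm above the table at first.
- press_top (a point): Fixed point on the screw's axis at the top of the press's round threaded boss, 160 mm above the table; axes of the press, z up. Boss 64 mm diameter; head beam along y, 270 mm long and 46 mm wide, top at 150 mm; two columns, tops at 165 mm, 112 mm either side of the screw along y; base board 150 x 270 mm. The press is fixed to the table.
- screw (a joint): Turn of the screw in rad, growing clockwise from above (forward). 0 where the thread starts: turned backward past it, the screw drops. Starts between +0.6 and +1.5. Stays where it is left (friction about 0.03 N m).
- screw_lift (a joint): Height of the screw in m; it rests on the thread by its own weight (0.6 kg). Pitch 9 mm. Before the drop it lies on the first thread edge, at -0.009 * turn / 6.283 (so it climbs a little when turned back); turned back past 0 it drops 9 mm to about -0.009, fully by -0.2 rad. From there it sinks 9 mm per forward turn, to about -0.018 after one; 1 mm vertical play.
- paste_jar: Bystander: closed glass jar 68 mm diameter, 85 mm high, steel lid; stands on the other side of the press from the crank. Origin: centre of its underside.
- dye_bottle: Bystander: dark dye bottle with black cap, 60 mm diameter, 125 mm high, in front of the press. Origin: centre of its underside.
- bone_folder: Bystander: flat cream bone folder, 150 x 22 x 5 mm, lying flat in front of the press. Origin: centre of its underside.
- brush: Bystander: a brush 190 mm long, lying behind the press. Origin on the table below it; x along the brush.
- small_book: Bystander: a small leather-bound book on a wooden board 130 x 95 mm, 38 mm high in all. Origin: centre of the board's underside.
- brass_weight: Bystander: round brass weight 52 mm diameter, 64 mm high, with a button on top. Origin: centre of its underside.
- tape_roll: Bystander: roll of paper tape lying flat, 72 mm diameter, 20 mm high. Origin: centre of its underside.
Not all that is in view belongs to the job. Several things have the shape of the crank; the one meant has the colours described above.

How it is judged:
By the outcome, as a careful person would: the job done as asked, in the order asked, and still so for the second after the job is handed in, while the arm keeps its last pose, push and grip.
It also fails if it takes over 72 s, if anything falls off the work surface, if the arm or the gripper's body presses on something with over 40 N, if the wrist force passes 120 N, or if a joint passes its speed limit or range.

## Working session

There is one attempt and no reset: what is moved stays moved. The work goes in short steps, Python scripts to look and compute and a shell command to move; the robot and the scene stay as the last step left them, time stands still between calls to the robot, and variables do not carry over. Pictures are saved under pics/ and viewed, at most 10 in all, crops included, and the job is handed in when it is done.

```bash
ls; mkdir -p pics
python3 - <<'E'
from rig import r
import cv2,numpy as np
print(r.sense())
a=[r.grab_frame(n) for n in("scene","top")]
for n,i in zip(("scene","top"),a): cv2.imwrite(f"pics/{n}0.png",i[:,:,::-1])
cv2.imwrite("pics/both0.png",cv2.resize(np.vstack(a),None,fx=.78,fy=.78)[:,:,::-1])
for n in("scene","top","wrist"): print(n,r.camera_info(n))
E
```

```text
pics
{'clock': 0.0, 'qpos': array([-1.13335317e+00,  3.53660515e-01,  1.63411937e+00,  7.20244088e-06,
        1.15521452e+00, -2.44609948e-03]), 'qvel': array([ 0.00140426,  0.00084262,  0.00028239, -0.00014878, -0.00142022,
        0.00151681]), 'joint_efforts': array([ 1.68668164e-03, -6.05226517e+01, -3.42069876e+01,  1.79684293e-04,
        9.53505398e-03,  1.19210677e-05]), 'eef_pos': array([ 265.9250797 , -565.08198538,  230.56028019]), 'tcp_rot': array([-3.14019092e+00, -1.00141075e-05,  4.39886332e-01]), 'contact_force': array([1.11930261, 1.26084655, 0.37648779]), 'wrist_torque': array([-0.02653216, -0.02571756, -0.0457471 ]), 'grasp_force': 0.0, 'opening': 0.9997341098469668}
scene {'K': array([[365.83604346,   0.        , 254.07856655],
       [  0.        , 365.83604346, 189.06287173],
       [  0.        ,   0.        ,   1.        ]]), 'distortion': array([-0.0631151,  0.       ,  0.       ,  0.       ,  0.       ]), 'rvec': array([ 0.89076162,  2.64144398, -0.89331369]), 'tvec': array([ 420.952869  , -168.52897936, 1352.33515506])}
top {'K': array([[364.03721466,   0.
[... 235 characters left out ...]
14557837, -2.15724328,  0.12981315]), 'tvec': array([  17.73706112,  529.74150367, 1104.62797208])}
wrist {'K': array([[317.77169129,   0.        , 255.93194962],
       [  0.        , 317.77169129, 188.61577155],
       [  0.        ,   0.        ,   1.        ]]), 'distortion': array([0.00369485, 0.        , 0.        , 0.        , 0.        ]), 'mount': array([[ 2.14151288e-04, -9.58080406e-01, -2.86499373e-01,
         7.38103560e+01],
       [ 9.99999950e-01,  1.38050293e-04,  2.85822605e-04,
        -8.10973197e-01],
       [-2.34289715e-04, -2.86499420e-01,  9.58080387e-01,
        -1.43870629e+02],
       [ 0.00000000e+00,  0.00000000e+00,  0.00000000e+00,
         1.00000000e+00]])}
```

View pics/both0.png

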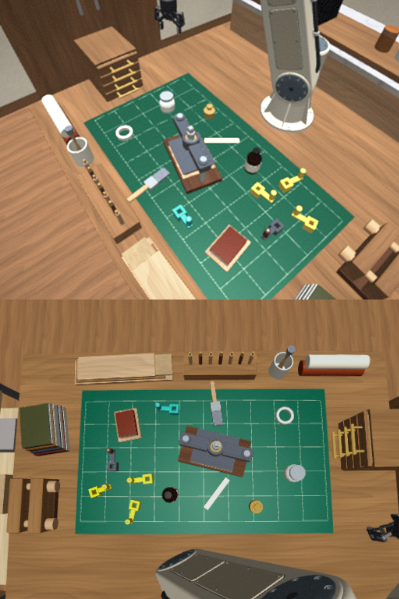

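The viewed mosaic is at 0.78 scale, with the top view below and rows offset by 300. Crank-shaped things are at:
- teal (167,408)
- yellow (140,479), (100,490) and (133,512)
- dark steel (112,459)

The jar (295,473) stands to the right, so the crank should be the steel one on the left, at about (143,204) in the top picture. Next I check it in a close crop.

Run:
```python
import cv2,numpy as np
t=cv2.imread("pics/top0.png");s=cv2.imread("pics/scene0.png")
f=lambda i,x,y,w,h,k:cv2.resize(i[y:y+h,x:x+w],(w*k,h*k),interpolation=cv2.INTER_CUBIC)
a=f(t,120,180,50,50,6);b=f(t,220,155,110,50,6)[:, :];c=f(s,325,270,50,50,6);d=f(s,205,135,80,50,6)
W=np.zeros((600,800,3),np.uint8);W[:300,:300]=a;W[:300,300:800]=b[:,:500];W[300:,:300]=c;W[300:,300:780]=d
cv2.imwrite("pics/crop1.png",W)
```

```text
(no output)
```

View pics/crop1.png

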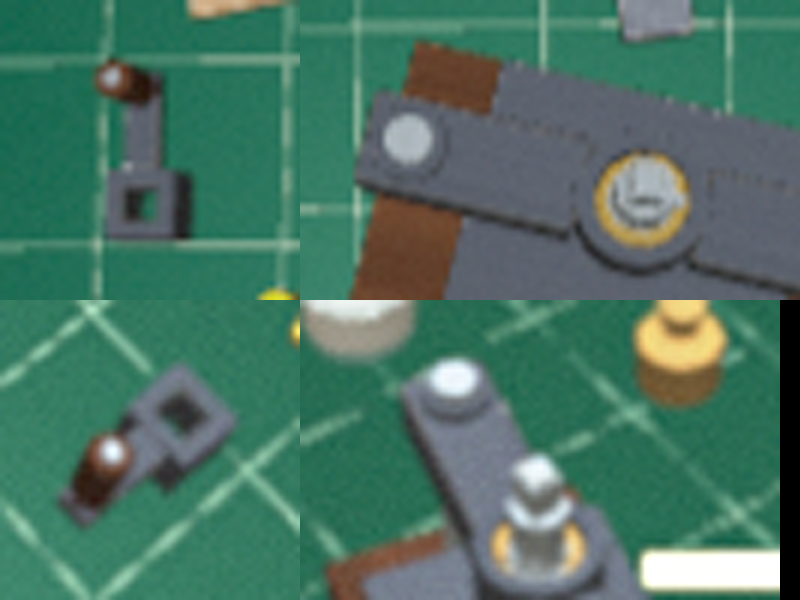

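The crop confirms the choice. The steel crank has a brown wooden handle with a light pin, its bore is at top (143.2,214.2), and its handle top is at (138.8,192.8). The screw square is at top (277.5,187) and scene (244.7,163.7).

```bash
cat > h.py <<'E'
from rig import r
import cv2,numpy as np
from scipy.spatial.transform import Rotation as R
def tool(s=None):
    s=s or r.sense(); T=np.eye(4);T[:3,:3]=R.from_euler('xyz',s['tcp_rot']).as_matrix();T[:3,3]=s['eef_pos'];return T
def cam(n,T=None):
    i=r.camera_info(n)
    if n=='wrist':
        M=(tool() if T is None else T)@i['mount']
    else:
        M=np.eye(4);M[:3,:3]=cv2.Rodrigues(i['rvec'])[0].T;M[:3,3]=-M[:3,:3]@i['tvec']
    return i,M
def ray(n,px,T=None):
    i,M=cam(n,T);u=cv2.undistortPoints(np.array([[px]],float),i['K'],i['distortion'])[0,0]
    return M[:3,3],M[:3,:3]@np.array([u[0],u[1],1])
def onz(n,px,z,T=None):
    o,d=ray(n,px,T);return o+d*(z-o[2])/d[2]
def two(a,b):
    (o,d),(p,e)=a,b;d=d/np.linalg.norm(d);e=e/np.linalg.norm(e)
    t=np.linalg.lstsq(np.c_[d,-e],p-o,rcond=None)[0];x,y=o+d*t[0],p+e*t[1];return (x+y)/2,np.linalg.norm(x-y)
def proj(n,P,T=None):
    i,M=cam(n,T);m=np.linalg.inv(M);return cv2.projectPoints(np.array([P],float),cv2.Rodrigues(m[:3,:3])[0],m[:3,3],i['K'],i['distortion'])[0][0,0]
def go(P,yaw):
    "row for TCP at P pointing down with world yaw"
    T=tool();t=T[:3,:3].T@(np.array(P)-T[:3,3])/200
    w=R.from_matrix(T[:3,:3].T@R.from_euler('xyz',[np.pi,0,yaw]).as_matrix()).as_rotvec()/np.pi
    return np.round(np.r_[t,w],4),'rows>=',np.ceil(max(np.linalg.norm(t)*200/41.7,np.linalg.norm(w)*180/7.16))
E
python3 - <<'E'
from h import *
np.set_printoptions(precision=1,suppress=True)
b=onz('top',(143.2,214.2),36);print('bore',b,onz('scene',(355.3,288.8),36))
h=onz('top',(138.8,192.8),84);print('handle',h,onz('scene',(343.7,295.3),84),np.linalg.norm((h-b)[:2]),np.arctan2(*(h-b)[1::-1]))
print('screw',two(ray('top',(277.5,187)),ray('scene',(244.7,163.7))),onz('top',(277.5,187),216),onz('scene',(244.7,163.7),216))
print('boss',onz('top',(220+342/6,155+200/6),160))
print('colL',onz('top',(220+108/6,155+137/6),165))
E
```

```text
bore [467.8 366.1  36. ] [470.6 367.8  36. ]
handle [528.8 366.4  84. ] [529.8 368.5  84. ] 61.04202138015104 0.004739875421298232
screw (array([527.4, -46.1, 204.2]), np.float64(3.8208647013306587)) [524.3 -44.1 216. ] [534.7 -39.1 216. ]
boss [528.8 -45.6 160. ]
colL [558.3  62.7 165. ]
```

The crank is at about (469,367) with yaw about 0, and the 61 mm handle offset matches the given 60. The screw axis is at about (528,-44). I'll view the screw from above with two opposite yaws, to cancel the camera bias.

Run:
```python
from h import *
print(tool().round(2)); print(go((528,-44,300),0))
```

```text
[[ 9.0000e-01  4.3000e-01 -0.0000e+00  2.6593e+02]
 [ 4.3000e-01 -9.0000e-01  0.0000e+00 -5.6512e+02]
 [-0.0000e+00 -0.0000e+00 -1.0000e+00  2.3065e+02]
 [ 0.0000e+00  0.0000e+00  0.0000e+00  1.0000e+00]]
(array([ 2.2950e+00, -1.8002e+00, -3.4450e-01, -4.0000e-04,  1.0000e-04,
        1.4000e-01]), 'rows>=', np.float64(15.0))
```

```bash
python3 -m inch '[[[0.765,-0.6,-0.3445,0,0,0],[0.765,-0.6,-0.3445,0,0,0],[0.765,-0.6,-0.3445,0,0,0],[0.765,-0.6,-0.3445,0,0,0],[0.765,-0.6,-0.3445,0,0,0]]]'
python3 -m inch '[[[0.765,-0.6,0,0,0,0],[0.765,-0.6,0,0,0,0],[0.765,-0.6,0,0,0,0],[0.765,-0.6,0,0,0,0],[0.765,-0.6,0,0,0,0]]]'
python3 -m inch '[[[0.765,-0.6,0,0,0,0.14],[0.765,-0.6,0,0,0,0.14],[0.765,-0.6,0,0,0,0.14],[0.765,-0.6,0,0,0,0.14],[0.765,-0.6,0,0,0,0.14],[0.765,-0.6,0,0,0,0.14]]]'
python3 - <<'E'
from h import *
print(go((528,-44,300),0))
E
```

```text
clock: 0.52
eef_pos: [353.7, -389.9, 300.5]
tcp_rot: [-3.141, -0.0, 0.439]
contact_force: [0.4, -0.7, 0.2]
opening: 0.998
grasp_force: 0.0
clock: 0.93
eef_pos: [441.5, -215.0, 300.1]
tcp_rot: [-3.141, -0.001, 0.441]
contact_force: [-0.1, 0.0, -0.5]
opening: 0.995
grasp_force: 0.0
clock: 1.43
eef_pos: [530.4, -38.9, 300.0]
tcp_rot: [-3.139, -0.001, 0.003]
contact_force: [-0.7, -0.3, -0.6]
opening: 0.999
grasp_force: 0.0
(array([-0.0119,  0.0252, -0.0003, -0.0008, -0.0003,  0.0009]), 'rows>=', np.float64(1.0))
```

```bash
python3 -m inch '[[[-0.012,0.025,0,0,0,0],[-0.012,0.025,0,0,0,0]]]' >/dev/null
python3 - <<'E'
from h import *
T=tool();np.save('T1.npy',T);cv2.imwrite('pics/w1.png',r.grab_frame('wrist')[:,:,::-1]);print(T.round(3),r.sense()['qpos'])
E
python3 -m inch '[[[0,0,0,0,0,-0.5],[0,0,0,0,0,-0.5],[0,0,0,0,0,-0.5],[0,0,0,0,0,-0.5],[0,0,0,0,0,-0.5],[0,0,0,0,0,-0.5],[0,0,0,0,0,-0.5],[0,0,0,0,0,-0.5]]]' >/dev/null
python3 -m inch '[[[0,0,0,0,0,-0.5],[0,0,0,0,0,-0.5],[0,0,0,0,0,-0.5],[0,0,0,0,0,-0.5],[0,0,0,0,0,-0.5],[0,0,0,0,0,-0.5],[0,0,0,0,0,-0.5],[0,0,0,0,0,-0.5]]]' >/dev/null
python3 -m inch '[[[0,0,0,0,0,-0.364],[0,0,0,0,0,-0.364],[0,0,0,0,0,-0.364],[0,0,0,0,0,-0.364],[0,0,0,0,0,-0.364],[0,0,0,0,0,-0.364],[0,0,0,0,0,-0.364],[0,0,0,0,0,-0.364]]]'
python3 - <<'E'
from h import *
T=tool();print(T.round(3),r.sense()['qpos']);np.save('T2.npy',T);cv2.imwrite('pics/w2.png',r.grab_frame('wrist')[:,:,::-1])
f=lambda n:cv2.resize(cv2.imread(n)[110:290,190:320],None,fx=3,fy=3,interpolation=cv2.INTER_CUBIC)
cv2.imwrite('pics/w12.png',np.hstack([f('pics/w1.png'),f('pics/w2.png')]))
E
```

```text
[[ 1.00000e+00  2.00000e-03 -1.00000e-03  5.25017e+02]
 [ 2.00000e-03 -1.00000e+00 -1.00000e-03 -4.98210e+01]
 [-1.00000e-03  1.00000e-03 -1.00000e+00  2.99721e+02]
 [ 0.00000e+00  0.00000e+00  0.00000e+00  1.00000e+00]] [-9.79727363e-02  1.38402808e-01  1.75924973e+00 -6.26191047e-04
  1.24496889e+00  1.47313734e+00]
clock: 3.65
eef_pos: [525.0, -51.1, 300.2]
tcp_rot: [-3.141, -0.0, 3.004]
contact_force: [-0.3, -0.3, 0.3]
opening: 0.999
grasp_force: 0.0
[[-9.91000e-01  1.37000e-01 -0.00000e+00  5.25047e+02]
 [ 1.37000e-01  9.91000e-01 -0.00000e+00 -5.10830e+01]
 [ 0.00000e+00 -0.00000e+00 -1.00000e+00  3.00222e+02]
 [ 0.00000e+00  0.00000e+00  0.00000e+00  1.00000e+00]] [-9.96543378e-02  1.37859683e-01  1.75908558e+00 -2.87262664e-04
  1.24477859e+00 -1.53255508e+00]
```

View pics/w12.png

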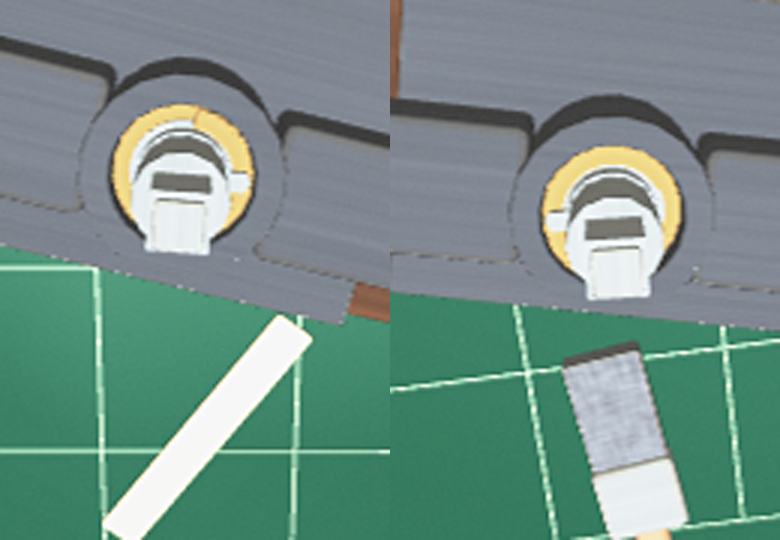

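Run:
```python
import cv2,numpy as np
f=lambda n,x,y:cv2.resize(cv2.imread(n)[y:y+36,x:x+36],None,fx=11,fy=11,interpolation=cv2.INTER_CUBIC)
g=lambda im:np.clip((im.astype(float)-120)*1.9,0,255).astype(np.uint8)
# view1 square around 190+178/3, 110+225/3 ; view2 190+228/3,110+270/3
cv2.imwrite('pics/sq.png',g(np.hstack([f('pics/w1.png',231,164),f('pics/w2.png',247,178)])))
```

```text
(no output)
```

View pics/sq.png

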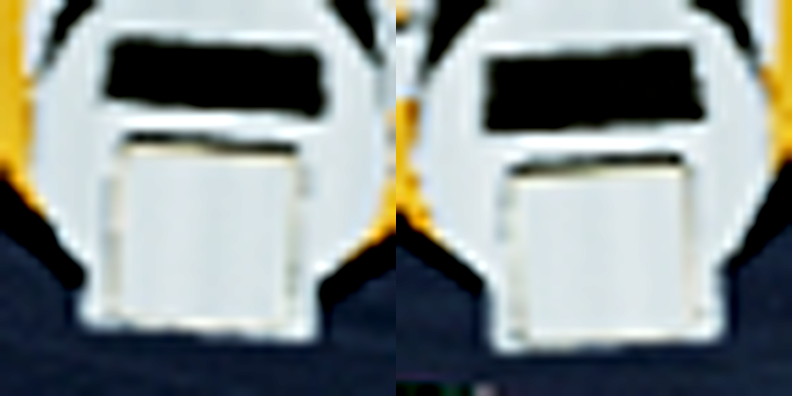

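The top face of the square shows well in both views. In the zoomed crop its corners are about (121,150), (298,156), (292,331), (106,322) in view 1, and (116,180), (290,168), (300,336), (122,345) in view 2.

Run:
```python
from h import *
np.set_printoptions(precision=2,suppress=True)
C=[]
for v,off,pts in((1,(231,164),[(121,150),(298,156),(292,331),(106,322)]),(2,(247,178),[(116,180),(290,168),(300,336),(122,345)])):
    T=np.load(f'T{v}.npy');p=(np.array(pts)+.5)/11-.5+off
    W=np.array([onz('wrist',q,216,T) for q in p])[:,:2];e=np.roll(W,-1,0)-W
    a=np.degrees(np.arctan2(e[:,1],e[:,0]))
    print(v,W.mean(0),'sides',np.linalg.norm(e,axis=1),'ang mod 90',(a+45)%90-45)
    c=p.mean(0);C.append((c,T))
print('tri',two(ray('wrist',*C[0]),ray('wrist',*C[1])))
for z in(210,216,222): print(z,[onz('wrist',c,z,T)[:2] for c,T in C])
```

```text
1 [531.93 -45.91] sides [11.91 12.35 12.71 12.18] ang mod 90 [-1.91 -1.71 -2.81 -5.46]
2 [531.52 -43.65] sides [11.93 12.24 12.36 12.02] ang mod 90 [-3.73 -3.76 -4.79 -5.84]
tri (array([531.75, -44.77, 214.99]), np.float64(2.2369605126988867))
210 [array([530.24, -45.78]), array([533.53, -43.74])]
216 [array([531.98, -45.91]), array([531.47, -43.64])]
222 [array([533.71, -46.04]), array([529.42, -43.54])]
```

Screw axis (531.7, -44.8), top at 215. The square angle is about -4°, which corresponds to a turn of about 1.4 rad and is plausible. Next I go above the crank.

Run:
```python
from h import *
print(go((469,367,300),np.pi))
```

```text
(array([ 5.458e-01,  2.037e+00,  7.000e-04, -1.000e-04, -1.000e-04,
       -4.090e-02]), 'rows>=', np.float64(11.0))
```

```bash
python3 -m inch '[[[0.2,1,0,0,0,0],[0.2,1,0,0,0,0],[0.2,1,0,0,0,0],[0.2,1,0,0,0,0],[0.2,1,0,0,0,0]]]' >/dev/null
python3 -m inch '[[[0.346,1,0.1,0,0,-0.041],[0.346,1,0.1,0,0,-0.041],[0.346,1,0.1,0,0,-0.041],[0.346,1,0.1,0,0,-0.041],[0.346,1,0.1,0,0,-0.041]]]' >/dev/null
python3 -m inch '[[[0,0.037,0.7,0,0,0],[0,0.037,0.7,0,0,0],[0,0.037,0.7,0,0,0],[0,0.037,0.7,0,0,0],[0,0.037,0.7,0,0,0],[0,0.037,0.7,0,0,0],[0,0.037,0.7,0,0,0]]]'
python3 - <<'E'
from h import *
T=tool();print(T.round(3),r.sense()['qpos']);np.save('T3.npy',T);im=r.grab_frame('wrist')[:,:,::-1];cv2.imwrite('pics/w3.png',im)
cv2.imwrite('pics/w3v.png',cv2.resize(im[100:300,130:390],None,fx=3,fy=3,interpolation=cv2.INTER_CUBIC))
E
```

```text
clock: 5.12
eef_pos: [476.4, 365.2, 142.3]
tcp_rot: [3.14, 0.002, 3.126]
contact_force: [0.9, -0.5, 0.3]
opening: 0.998
grasp_force: 0.0
[[-1.00000e+00  1.50000e-02  2.00000e-03  4.76393e+02]
 [ 1.50000e-02  1.00000e+00  1.00000e-03  3.65220e+02]
 [-2.00000e-03  1.00000e-03 -1.00000e+00  1.42309e+02]
 [ 0.00000e+00  0.00000e+00  0.00000e+00  1.00000e+00]] [ 6.51606299e-01  4.10541045e-01  1.76694435e+00 -9.00110042e-05
  9.61734775e-01 -9.03886439e-01]
```

View pics/w3v.png

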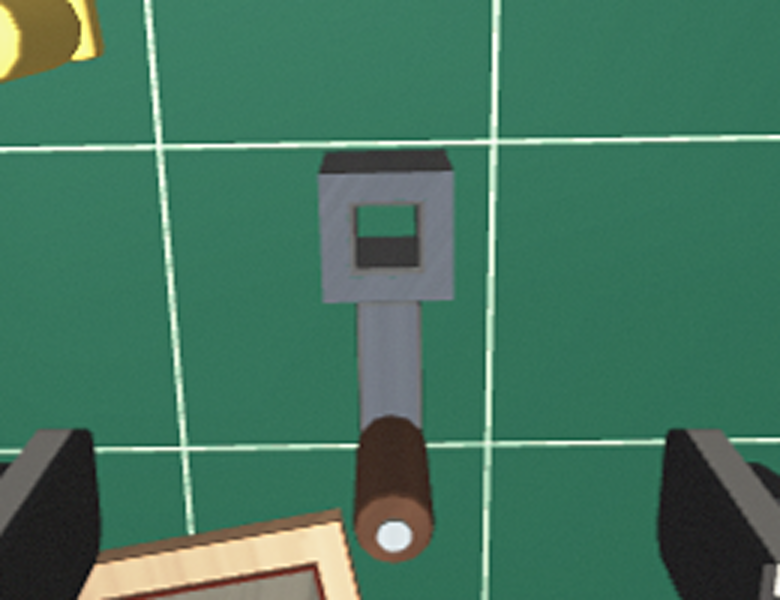

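The hub top corners are at crop (319,172), (453,171), (454,299), (322,302), with the bore centred near (387,237) and the handle top at (394,536).

Run:
```python
from h import *
np.set_printoptions(precision=2,suppress=True)
T=np.load('T3.npy');f=lambda pts:(np.array(pts)+.5)/3-.5+(130,100)
for pts in([(319,172),(453,171),(454,299),(322,302)],[(353,204),(420,204),(420,269),(354,269)]):
    W=np.array([onz('wrist',q,36,T) for q in f(pts)])[:,:2];e=np.roll(W,-1,0)-W
    a=np.degrees(np.arctan2(e[:,1],e[:,0]));print(W.mean(0),np.linalg.norm(e,axis=1),(a+45)%90-45)
h=onz('wrist',f([(394,536)])[0],84,T);print(h)
s=r.sense();print(s['eef_pos'],s['tcp_rot'],s['qvel'].round(3))
```

```text
[470.62 368.76] [35.63 35.92 36.55 36.5 ] [-0.44  0.87  0.49 -0.59]
[470.48 368.7 ] [17.99 18.24 18.09 18.24] [-0.88 -0.15 -0.88 -0.45]
[532.52 369.23  84.  ]
[476.52 365.5  142.74] [3.14 0.   3.13] [ 0.01 -0.01 -0.   -0.   -0.   -0.01]
```

```bash
python3 -m inch '[[[0,0,0,0,0,0],[0,0,0,0,0,0]]]' >/dev/null
python3 - <<'E'
from h import *
print(go((470.8,367.6,1),np.pi))
E
```

```text
(array([ 2.720e-02,  8.400e-03,  7.063e-01,  5.000e-04,  7.000e-04,
       -4.300e-03]), 'rows>=', np.float64(4.0))
```

```bash
python3 -m inch '[[[0.027,0.0085,0.15,0,0,-0.004],[0.027,0.0085,0.3,0,0,-0.004],[0.027,0.0085,0.45,0,0,-0.004],[0.027,0.0085,0.58,0,0,-0.004],[0.027,0.0085,0.66,0,0,-0.004],[0.027,0.0085,0.705,0,0,-0.004],[0.027,0.0085,0.705,0,0,-0.004],[0.027,0.0085,0.705,0,0,-0.004]]]'
python3 -m inch '[[[0,0,0,0,0,0],[0,0,0,0,0,0],[0,0,0,0,0,0],[0,0,0,0,0,0],[0,0,0,0,0,0],[0,0,0,0,0,0],[0,0,0,0,0,0],[0,0,0,0,0,0]]]' -1 60
```

```text
clock: 6.0
eef_pos: [470.1, 367.4, 0.3]
tcp_rot: [3.141, 0.001, 3.141]
contact_force: [0.4, -0.4, 0.5]
opening: 0.998
grasp_force: 0.0
clock: 6.67
eef_pos: [470.1, 367.5, 0.6]
tcp_rot: [3.141, 0.001, 3.141]
contact_force: [-0.7, -0.1, 6.4]
opening: 0.417
grasp_force: 60.6
```

```bash
python3 -m inch '[[[0,0,-0.1,0,0,0],[0,0,-0.25,0,0,0],[0,0,-0.45,0,0,0],[0,0,-0.65,0,0,0],[0,0,-0.85,0,0,0],[0,0,-1,0,0,0],[0,0,-1,0,0,0]]]'
python3 -m inch '[[[-0.1,-0.1,-0.25,0,0,0],[-0.1,-0.3,-0.3,0,0,0],[-0.1,-0.5,-0.3,0,0,0],[-0.1,-0.7,-0.3,0,0,0],[-0.1,-0.9,-0.3,0,0,0],[-0.1,-1,-0.3,0,0,0],[-0.1,-1,-0.3,0,0,0],[-0.1,-1,-0.3,0,0,0]]]'
python3 - <<'E'
from h import *
T=tool();print(r.sense()['qvel'].round(3));np.save('T4.npy',T);im=r.grab_frame('wrist')[:,:,::-1];cv2.imwrite('pics/w4.png',im)
# predicted bore position in picture, assuming hub top 35.5 mm above TCP height
p=proj('wrist',(T@[-.7,0,-35.5,1])[:3],T);print(p)
x,y=(p-33).astype(int);c=im[max(y,0):y+66,x:x+66]
cv2.imwrite('pics/w4v.png',cv2.resize(c,None,fx=8,fy=8,interpolation=cv2.INTER_CUBIC));print(x,y)
print(go((531.7,-44.8,260),np.pi-.07))
E
```

```text
clock: 7.25
eef_pos: [472.3, 369.2, 206.5]
tcp_rot: [3.135, 0.008, 3.141]
contact_force: [1.8, 1.7, -2.9]
opening: 0.413
grasp_force: 61.4
clock: 7.92
eef_pos: [488.9, 165.6, 258.6]
tcp_rot: [-3.141, -0.002, 3.139]
contact_force: [0.4, 0.5, -4.1]
opening: 0.415
grasp_force: 62.0
[ 0.039  0.014 -0.026  0.011 -0.002  0.011]
[253.09149318 287.99962289]
220 254
(array([-2.1450e-01, -1.0571e+00, -6.2000e-03, -0.0000e+00, -4.0000e-04,
        2.1700e-02]), 'rows>=', np.float64(6.0))
```

View pics/w4v.png

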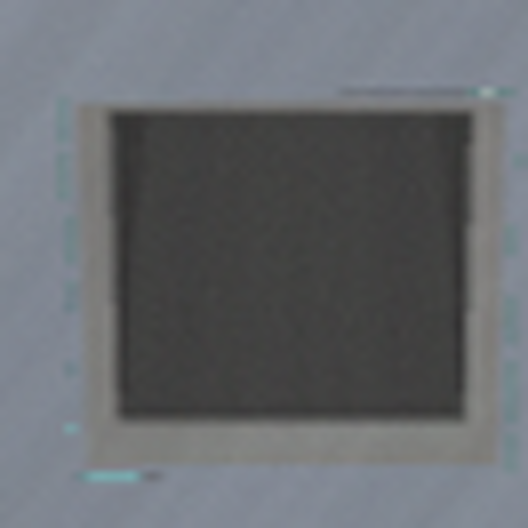

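The crank is held straight. The bore rim is at crop (80,105), (503,102), (497,463), (92,465).

Run:
```python
from h import *
np.set_printoptions(precision=2,suppress=True)
T=np.load('T4.npy')
for pts in([(80,105),(503,102),(497,463),(92,465)],[(108,112),(472,112),(465,418),(118,418)]):
    p=(np.array(pts)+.5)/8-.5+(220,254)
    for dz in(35.5,):
        W=np.array([onz('wrist',q,T[2,3]+dz,T) for q in p]);L=(np.linalg.inv(T)@np.c_[W,np.ones(4)].T).T[:,:2];e=np.roll(L,-1,0)-L
        print(dz,L.mean(0),np.linalg.norm(e,axis=1),np.degrees(np.arctan2(e[:,1],e[:,0]))%90)
```

```text
35.5 [-1.4   1.21] [20.3  20.39 20.36 20.35] [89.51 89.48 89.62 89.63]
35.5 [-0.27  1.1 ] [17.49 17.21 17.34 17.21] [89.96 90.   89.96 89.49]
```

```bash
python3 -m inch '[[[-0.1,-0.2,0,0,0,0.022],[-0.15,-0.4,0,0,0,0.022],[-0.2,-0.6,0,0,0,0.022],[-0.2,-0.8,0,0,0,0.022],[-0.2,-0.95,0,0,0,0.022],[-0.2,-1,0,0,0,0.022],[-0.2,-1,0,0,0,0.022]]]'
python3 -m inch '[[[0,0,0,0,0,0],[0,0,0,0,0,0],[0,0,0,0,0,0],[0,0,0,0,0,0]]]'
python3 - <<'E'
from h import *
print(go((530.3,-44.85,222),np.pi-.07))
E
```

```text
clock: 8.55
eef_pos: [529.6, -34.1, 258.9]
tcp_rot: [-3.141, -0.001, 3.07]
contact_force: [-0.3, 0.6, -3.6]
opening: 0.413
grasp_force: 62.3
clock: 8.88
eef_pos: [529.6, -31.6, 259.5]
tcp_rot: [3.141, -0.0, 3.074]
contact_force: [0.9, 0.1, -3.3]
opening: 0.408
grasp_force: 62.3
(array([-8.100e-03, -6.610e-02,  1.875e-01,  1.000e-04, -0.000e+00,
        8.000e-04]), 'rows>=', np.float64(1.0))
```

```bash
python3 -m inch '[[[-0.008,-0.066,0.05,0,0,0],[-0.008,-0.066,0.1,0,0,0],[-0.008,-0.066,0.187,0,0,0],[-0.008,-0.066,0.187,0,0,0],[-0.008,-0.066,0.187,0,0,0],[-0.008,-0.066,0.187,0,0,0],[-0.008,-0.066,0.187,0,0,0],[-0.008,-0.066,0.187,0,0,0]]]'
python3 - <<'E'
from h import *
print(go((530.3,-44.85,222),np.pi-.07))
E
python3 -m inch '[[[0,0,0.015,0,0,0],[0,0,0.03,0,0,0],[0,0,0.045,0,0,0],[0,0,0.055,0,0,0],[0,0,0.055,0,0,0],[0,0,0.055,0,0,0]]]'
```

```text
clock: 9.55
eef_pos: [530.7, -46.2, 223.0]
tcp_rot: [-3.142, 0.001, 3.072]
contact_force: [-0.3, -0.2, -3.4]
opening: 0.413
grasp_force: 62.1
(array([ 0.0025,  0.0067,  0.0048, -0.    ,  0.0004,  0.0002]), 'rows>=', np.float64(1.0))
clock: 10.05
eef_pos: [530.1, -46.2, 211.0]
tcp_rot: [3.142, -0.0, 3.072]
contact_force: [0.7, -0.2, -4.6]
opening: 0.417
grasp_force: 62.2
```

```bash
python3 -m inch '[[[0,0.006,0,0,0,0],[0,0.006,0.01,0,0,0],[0,0.006,0.02,0,0,0],[0,0.006,0.03,0,0,0],[0,0.006,0.04,0,0,0],[0,0.006,0.05,0,0,0],[0,0.006,0.05,0,0,0]]]'
```

```text
clock: 10.63
eef_pos: [530.7, -45.1, 200.9]
tcp_rot: [3.142, 0.001, 3.072]
contact_force: [4.3, -0.5, -5.0]
opening: 0.41
grasp_force: 62.4
```

```bash
python3 -m inch '[[[0,0,0.01,0,0,0],[0,0,0.02,0,0,0],[0,0,0.03,0,0,0],[0,0,0.04,0,0,0],[0,0,0.045,0,0,0],[0,0,0.045,0,0,0]]]'
python3 -m inch '[[[0,0,0.005,0,0,0],[0,0,0.01,0,0,0],[0,0,0.01,0,0,0]]]'
python3 -m inch '[[[0,0,0.005,0,0,0],[0,0,0.01,0,0,0],[0,0,0.01,0,0,0]]]'
```

```text
clock: 11.13
eef_pos: [530.6, -45.1, 192.1]
tcp_rot: [3.142, 0.001, 3.072]
contact_force: [4.2, -0.3, -5.2]
opening: 0.413
grasp_force: 62.5
clock: 11.38
eef_pos: [530.6, -45.0, 190.2]
tcp_rot: [-3.142, 0.001, 3.072]
contact_force: [5.0, 0.3, -2.3]
opening: 0.414
grasp_force: 62.5
clock: 11.63
eef_pos: [530.6, -45.0, 188.2]
tcp_rot: [3.142, 0.001, 3.072]
contact_force: [5.8, -0.2, -1.6]
opening: 0.412
grasp_force: 62.5
```

```bash
python3 -m inch '[[[0.002,0,0.005,0,0,0],[0.002,0,0.01,0,0,0],[0.002,0,0.01,0,0,0]]]'
python3 -m inch '[[[0,0,0.005,0,0,0],[0,0,0.005,0,0,0],[0,0,0.005,0,0,0]]]'
```

```text
clock: 11.88
eef_pos: [530.8, -45.1, 187.3]
tcp_rot: [-3.142, 0.002, 3.072]
contact_force: [2.5, 0.2, 7.7]
opening: 0.412
grasp_force: 64.0
clock: 12.13
eef_pos: [530.9, -45.1, 187.1]
tcp_rot: [3.142, 0.002, 3.072]
contact_force: [0.5, 0.0, 14.5]
opening: 0.413
grasp_force: 64.9
```

The crank is seated: firm upward contact at TCP z ≈ 187.2 with no side load. Next I release the hub, rise, and move over to the handle.

```bash
python3 -m inch '[[[0,0,-0.005,0,0,0],[0,0,-0.01,0,0,0],[0,0,-0.01,0,0,0]]]'
python3 -m inch '[[[0,0,0,0,0,0],[0,0,0,0,0,0],[0,0,0,0,0,0],[0,0,0,0,0,0],[0,0,0,0,0,0],[0,0,0,0,0,0]]]' 1
python3 -m inch '[[[0,0,-0.08,0,0,0],[0,0,-0.15,0,0,0],[0,0,-0.225,0,0,0],[-0.1,0,-0.225,0,0,0],[-0.2,0,-0.225,0,0,0],[-0.305,0,-0.225,0,0,0],[-0.305,0,-0.225,0,0,0],[-0.305,0,-0.225,0,0,0]]]'
python3 - <<'E'
from h import *
T=tool();np.save('T5.npy',T);print(T[:3,3]);w=r.grab_frame('wrist')[:,:,::-1];s=r.grab_frame('scene')[:,:,::-1]
p=proj('scene',(532,-45,200),T).astype(int);c=cv2.resize(s[p[1]-35:p[1]+35,p[0]-25:p[0]+25],(288,403),interpolation=cv2.INTER_CUBIC)
w=cv2.resize(w[:384,:],(512,384));W=np.zeros((403,800,3),np.uint8);W[:384,:512]=w;W[:,512:]=c;cv2.imwrite('pics/v5.png',W)
E
```

```text
clock: 12.38
eef_pos: [530.6, -45.0, 187.7]
tcp_rot: [3.142, 0.002, 3.072]
contact_force: [5.1, -0.8, 0.8]
opening: 0.412
grasp_force: 62.8
clock: 12.88
eef_pos: [529.6, -45.0, 187.0]
tcp_rot: [3.142, -0.001, 3.072]
contact_force: [0.1, -0.9, 0.4]
opening: 1.001
grasp_force: 0.0
clock: 13.55
eef_pos: [591.0, -49.3, 231.8]
tcp_rot: [-3.142, -0.001, 3.072]
contact_force: [-0.3, 0.2, 0.4]
opening: 1.004
grasp_force: 0.0
[591.0145447  -49.25870452 231.76434647]
```

View pics/v5.png

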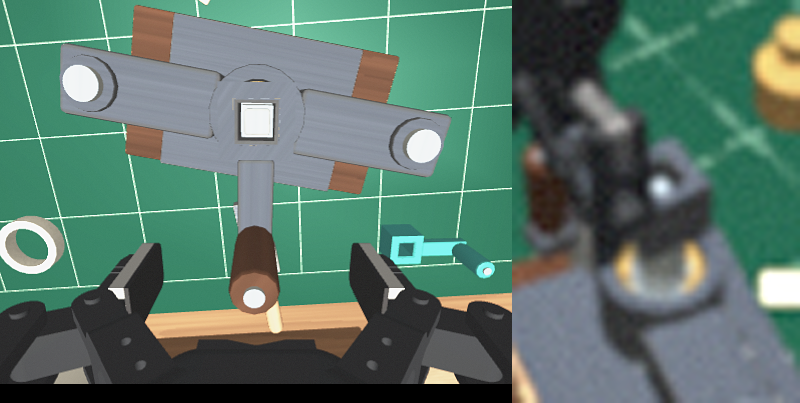

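The wrist view shows the crank down over the square, whose top is at (256,120). The handle is centred between the open fingers, with its top at (254,298). I'll work out the circle in tool axes.

Run:
```python
from h import *
np.set_printoptions(precision=2,suppress=True)
T=np.load('T5.npy');I=np.linalg.inv(T)
for px,z in(((256.5,120.5),213.2),((254.5,298),271.2)): print((I@np.r_[onz('wrist',px,z,T),1])[:3])
```

```text
[59.57  1.4  18.61]
[ -2.37   0.6  -39.44]
```

```bash
python3 -m inch '[[[0,0,0,0,0,0],[0,0,0,0,0,0],[0,0,0,0,0,0],[0,0,0,0,0,0],[0,0,0,0,0,0],[0,0,0,0,0,0],[0,0,0,0,0,0],[0,0,0,0,0,0]]]' -1 40
python3 -m inch '[[[0.0046,0.0521,-0.0009,0,0,0],[0.0181,0.1026,-0.0017,0,0,0],[0.0181,0.1026,-0.0017,0,0,0],[0.0181,0.1026,-0.0017,0,0,0]]]'
```

```text
clock: 14.32
eef_pos: [590.8, -49.2, 232.3]
tcp_rot: [-3.142, 0.0, 3.072]
contact_force: [0.6, -0.3, 0.9]
opening: 0.218
grasp_force: 39.0
clock: 14.65
eef_pos: [588.8, -27.3, 232.7]
tcp_rot: [3.141, 0.001, 3.073]
contact_force: [1.1, 0.1, 1.2]
opening: 0.224
grasp_force: 39.7
```

```bash
python3 -m inch '[[[0.0221,0.0474,-0.0009,0,0,0],[0.0521,0.0902,-0.0017,0,0,0],[0.0521,0.0902,-0.0017,0,0,0]]]'
python3 -m inch '[[[0.037,0.037,-0.0009,0,0,0],[0.0798,0.067,-0.0018,0,0,0],[0.0798,0.067,-0.0018,0,0,0]]]'
```

```text
clock: 14.9
eef_pos: [578.6, -8.0, 232.9]
tcp_rot: [3.141, -0.0, 3.073]
contact_force: [2.9, 0.9, 0.9]
opening: 0.221
grasp_force: 39.7
clock: 15.15
eef_pos: [562.9, 6.3, 233.3]
tcp_rot: [3.14, -0.001, 3.073]
contact_force: [2.5, 2.8, 1.8]
opening: 0.223
grasp_force: 40.0
```

```bash
python3 -m inch '[[[0.0232,0.0121,0,0,0,0],[0.0474,0.0221,0,0,0,0],[0.0474,0.0221,0,0,0,0]]]'
python3 -m inch '[[[0.025,0.0079,0.002,0,0,0],[0.025,0.0079,0.002,0,0,0]]]'
python3 -m inch '[[[0.0255,0.0056,0,0,0,0],[0.0255,0.0056,0,0,0,0]]]'
```

```text
clock: 15.4
eef_pos: [555.0, 10.4, 233.7]
tcp_rot: [3.141, 0.001, 3.072]
contact_force: [1.8, 4.8, 5.1]
opening: 0.224
grasp_force: 40.4
clock: 15.57
eef_pos: [550.5, 12.1, 233.6]
tcp_rot: [3.141, 0.001, 3.072]
contact_force: [2.4, 2.8, 6.3]
opening: 0.223
grasp_force: 40.7
clock: 15.73
eef_pos: [545.6, 13.5, 233.6]
tcp_rot: [3.141, 0.002, 3.072]
contact_force: [1.8, 3.5, 7.2]
opening: 0.223
grasp_force: 40.7
```

```bash
python3 -m inch '[[[0.0259,0.0035,0,0,0,0],[0.0259,0.0035,0,0,0,0]]]'
python3 -m inch '[[[0.0262,0.0011,0,0,0,0],[0.0262,0.0011,0,0,0,0]]]'
python3 -m inch '[[[0.0261,-0.0011,0,0,0,0],[0.0261,-0.0011,0,0,0,0]]]'
```

```text
clock: 15.9
eef_pos: [539.1, 14.6, 232.6]
tcp_rot: [3.141, -0.002, 3.072]
contact_force: [-0.7, -0.3, -4.8]
opening: 0.222
grasp_force: 39.6
clock: 16.07
eef_pos: [533.5, 15.0, 232.1]
tcp_rot: [3.141, -0.002, 3.072]
contact_force: [-0.0, 2.3, -2.4]
opening: 0.221
grasp_force: 40.0
clock: 16.23
eef_pos: [528.5, 14.9, 232.2]
tcp_rot: [-3.142, -0.002, 3.072]
contact_force: [0.7, 1.4, -3.2]
opening: 0.223
grasp_force: 39.9
```

I felt the drop just past 80° (Fz went from +7 to -4 N), matching the estimate. I go a little further back, then lower the crank onto the shoulder.

```bash
python3 -m inch '[[[0.026,-0.0035,0,0,0,0],[0.026,-0.0035,0,0,0,0],[0.026,-0.0035,0.01,0,0,0],[0.026,-0.0035,0.02,0,0,0],[0.026,-0.0035,0.025,0,0,0],[0.026,-0.0035,0.025,0,0,0]]]'
python3 -m inch '[[[0,0,0.005,0,0,0],[0,0,0.01,0,0,0],[0,0,0.01,0,0,0]]]'
python3 -m inch '[[[0,0,0.005,0,0,0],[0,0,0.005,0,0,0]]]'
```

```text
clock: 16.73
eef_pos: [524.3, 14.6, 227.3]
tcp_rot: [-3.142, -0.001, 3.072]
contact_force: [0.4, 0.3, -5.1]
opening: 0.221
grasp_force: 39.7
clock: 16.98
eef_pos: [524.9, 14.7, 226.1]
tcp_rot: [3.141, 0.001, 3.072]
contact_force: [-0.9, 1.2, 0.0]
opening: 0.222
grasp_force: 40.3
clock: 17.15
eef_pos: [525.2, 14.9, 225.6]
tcp_rot: [3.141, 0.002, 3.072]
contact_force: [-1.2, 2.9, 5.0]
opening: 0.224
grasp_force: 40.7
```

```bash
python3 -m inch '[[[0,0,0.005,0,0,0],[0,0,0.005,0,0,0],[0,0,0.005,0,0,0]]]'
python3 - <<'E'
from h import *
np.set_printoptions(precision=2,suppress=True)
T=tool();np.save('T6.npy',T);s=r.sense();print(s['eef_pos'],s['contact_force'],s['wrist_torque']);w=r.grab_frame('wrist')[:,:,::-1];cv2.imwrite('pics/w6.png',w)
s=r.grab_frame('scene')[:,:,::-1];p=proj('scene',(532,-45,200),T).astype(int)
c=cv2.resize(s[p[1]-35:p[1]+35,p[0]-25:p[0]+25],(288,403),interpolation=cv2.INTER_CUBIC);W=np.zeros((403,800,3),np.uint8);W[:384,:512]=w;W[:,512:]=c;cv2.imwrite('pics/v6.png',W)
E
```

```text
clock: 17.4
eef_pos: [525.7, 15.0, 225.2]
tcp_rot: [3.141, 0.003, 3.072]
contact_force: [-0.6, 4.2, 8.3]
opening: 0.225
grasp_force: 41.1
[525.73  14.96 225.19] [-0.57  4.22  8.3 ] [ 0.47  0.14 -0.06]
```

View pics/v6.png

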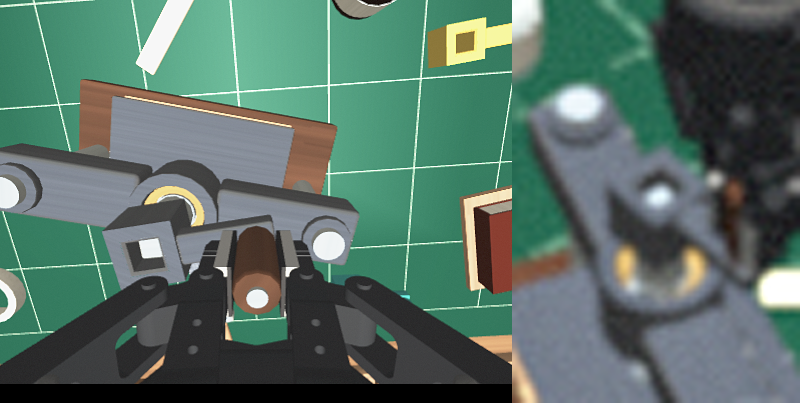

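The crank is on the square and has followed the drop. Now forward, leading it down as it sinks.

```bash
python3 -m inch '[[[-0.0521,0.0046,0,0,0,0],[-0.1042,0,0,0,0,0],[-0.1547,-0.0135,0.0013,0,0,0],[-0.2021,-0.0356,0.0025,0,0,0],[-0.2449,-0.0656,0.0038,0,0,0],[-0.2819,-0.1026,0.005,0,0,0],[-0.3119,-0.1454,0.0063,0,0,0],[-0.3119,-0.1454,0.0063,0,0,0]]]'
```

```text
clock: 18.17
eef_pos: [586.5, -20.3, 222.9]
tcp_rot: [-3.141, 0.002, 3.072]
contact_force: [1.8, -0.1, 6.8]
opening: 0.223
grasp_force: 41.2
```

```bash
python3 -m inch '[[[-0.0221,-0.0474,0.0013,0,0,0],[-0.0356,-0.0979,0.0025,0,0,0],[-0.0402,-0.15,0.0038,0,0,0],[-0.0356,-0.2021,0.005,0,0,0],[-0.0221,-0.2526,0.0063,0,0,0],[0,-0.3,0.0075,0,0,0],[0.03,-0.3428,0.0088,0,0,0],[0.03,-0.3428,0.0088,0,0,0]]]'
python3 -m inch '[[[0.037,-0.037,0.0013,0,0,0],[0.0798,-0.067,0.0025,0,0,0],[0.1272,-0.0891,0.0038,0,0,0],[0.1777,-0.1026,0.005,0,0,0],[0.2298,-0.1072,0.0063,0,0,0],[0.2298,-0.1072,0.0063,0,0,0]]]'
```

```text
clock: 18.83
eef_pos: [573.0, -88.6, 221.2]
tcp_rot: [-3.141, 0.0, 3.071]
contact_force: [-1.1, -0.1, 7.7]
opening: 0.221
grasp_force: 41.3
clock: 19.33
eef_pos: [525.7, -105.5, 220.1]
tcp_rot: [-3.141, 0.002, 3.072]
contact_force: [3.3, 2.8, 7.2]
opening: 0.223
grasp_force: 41.6
```

```bash
python3 -m inch '[[[0.0521,0.0046,0.0013,0,0,0],[0.1026,0.0181,0.0025,0,0,0],[0.15,0.0402,0.0038,0,0,0],[0.1928,0.0702,0.005,0,0,0],[0.2298,0.1072,0.0063,0,0,0],[0.2598,0.15,0.0075,0,0,0],[0.2819,0.1974,0.0088,0,0,0],[0.2819,0.1974,0.0088,0,0,0]]]'
python3 -m inch '[[[0.0135,0.0505,0.0013,0,0,0],[0.0181,0.1026,0.0025,0,0,0],[0.0135,0.1547,0.0038,0,0,0],[0,0.2052,0.005,0,0,0],[-0.0221,0.2526,0.0063,0,0,0],[-0.0521,0.2954,0.0075,0,0,0],[-0.0891,0.3324,0.0088,0,0,0],[-0.0891,0.3324,0.0088,0,0,0]]]'
```

```text
clock: 20.0
eef_pos: [471.9, -60.7, 217.6]
tcp_rot: [-3.141, -0.001, 3.073]
contact_force: [0.2, -0.9, 6.0]
opening: 0.219
grasp_force: 41.6
clock: 20.67
eef_pos: [494.8, 4.6, 215.4]
tcp_rot: [3.142, -0.004, 3.073]
contact_force: [-3.6, 0.3, 6.7]
opening: 0.222
grasp_force: 42.0
```

```bash
python3 -m inch '[[[-0.0428,0.03,0.0013,0,0,0],[-0.0902,0.0521,0.0025,0,0,0],[-0.1407,0.0656,0.0038,0,0,0],[-0.1928,0.0702,0.005,0,0,0],[-0.2294,0.068,0.0059,0,0,0],[-0.2704,0.06,0.0069,0,0,0],[-0.2704,0.06,0.0069,0,0,0],[-0.2704,0.06,0.0069,0,0,0]]]'
python3 - <<'E'
from h import *
np.set_printoptions(precision=2,suppress=True)
T=tool();np.save('T7.npy',T);s=r.sense();print(s['eef_pos'],s['contact_force'],s['wrist_torque']);w=r.grab_frame('wrist')[:,:,::-1];cv2.imwrite('pics/w7.png',w)
p=proj('wrist',(531.7,-44.8,198),T);print(p);x,y=(p-30).astype(int);print(x,y)
c=w[y:y+65,x-5:x+60];cv2.imwrite('pics/v7.png',cv2.resize(c,(585,585),interpolation=cv2.INTER_CUBIC))
E
```

```text
clock: 21.33
eef_pos: [550.3, 12.5, 214.3]
tcp_rot: [3.141, -0.001, 3.072]
contact_force: [0.9, 3.7, 5.1]
opening: 0.222
grasp_force: 42.2
[550.33  12.54 214.26] [0.86 3.7  5.08] [ 0.64 -0.27 -0.03]
[144.37 206.57]
114 176
```

View pics/v7.png

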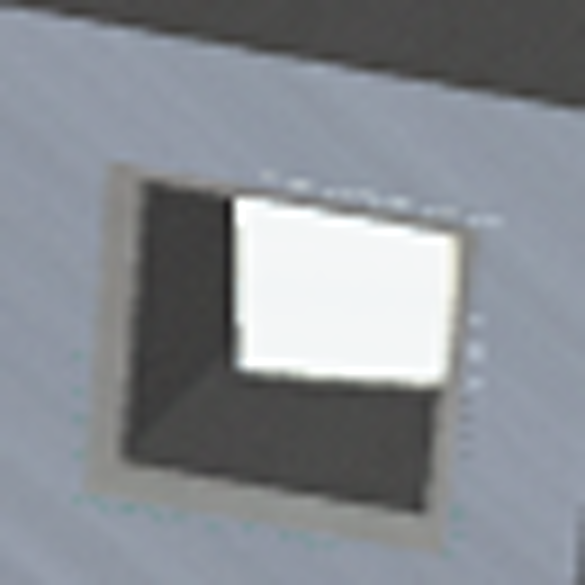

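Run:
```python
from h import *
np.set_printoptions(precision=2,suppress=True)
T=np.load('T7.npy');f=lambda p:(np.array(p,float)+.5)/9-.5+(109,176)
for z,pts in((199,[(235,197),(240,372),(443,385)]),(209,[(110,165),(470,225),(443,547),(90,490)])):
    W=np.array([onz('wrist',q,z,T)[:2] for q in f(pts)]);e=np.diff(W,axis=0)
    print(z,W.mean(0),np.linalg.norm(e,axis=1),(np.degrees(np.arctan2(e[:,1],e[:,0]))+45)%90-45)
```

```text
199 [533.77 -45.76] [11.01 12.04] [-8.62 -7.95]
209 [532.58 -43.68] [19.66 19.6  19.95] [-14.11 -13.31 -14.17]
```

```bash
python3 -m inch '[[[0,0,-0.003,0,0,0],[0,0,-0.003,0,0,0],[0,0,-0.003,0,0,0]]]'; python3 -m inch '[[[0,0,-0.003,0,0,0],[0,0,-0.003,0,0,0],[0,0,-0.003,0,0,0]]]'
```

```text
clock: 21.63
eef_pos: [550.2, 12.1, 215.1]
tcp_rot: [3.141, -0.0, 3.072]
contact_force: [0.6, 4.5, 1.2]
opening: 0.222
grasp_force: 41.7
clock: 21.88
eef_pos: [549.8, 12.0, 215.4]
tcp_rot: [3.141, -0.001, 3.072]
contact_force: [1.9, 5.7, -0.5]
opening: 0.224
grasp_force: 41.5
```

```bash
python3 -m inch '[[[-0.001,0.003,0,0,0,0],[-0.001,0.003,0,0,0,0],[-0.001,0.003,0,0,0,0]]]'; python3 -m inch '[[[0,0,0.001,0,0,0],[0,0,0.001,0,0,0],[0,0,0.001,0,0,0],[0,0,0.001,0,0,0]]]'
python3 - <<'E'
from h import *
np.set_printoptions(precision=2,suppress=True)
T=tool();T0=np.load('T7.npy');print(r.sense()['wrist_torque'])
w=r.grab_frame('wrist')[:,:,::-1];s=r.grab_frame('scene')[:,:,::-1]
p=proj('scene',(532,-45,190),T).astype(int)
a=cv2.resize(w[150:280,80:300],(660,390),interpolation=cv2.INTER_CUBIC)[:,:450];c=cv2.resize(s[p[1]-33:p[1]+32,p[0]-27:p[0]+28],(330,390),interpolation=cv2.INTER_CUBIC)
cv2.imwrite('pics/v8.png',np.hstack([a,c]))
E
```

```text
clock: 22.13
eef_pos: [550.1, 12.2, 215.4]
tcp_rot: [-3.142, -0.001, 3.072]
contact_force: [0.9, 3.6, -2.1]
opening: 0.222
grasp_force: 41.6
clock: 22.47
eef_pos: [550.5, 12.2, 215.5]
tcp_rot: [-3.141, -0.0, 3.072]
contact_force: [0.1, 3.1, -2.4]
opening: 0.222
grasp_force: 41.6
[ 0.65 -0.19 -0.01]
```

View pics/v8.png

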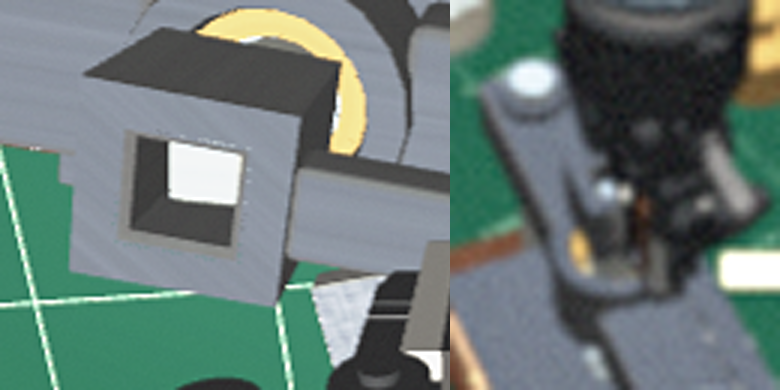

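```bash
python3 -m inch '[[[0,0,0.0025,0,0,0],[0,0,0.0025,0,0,0],[0,0,0.0025,0,0,0],[0,0,0.0025,0,0,0],[0,0,0.0025,0,0,0],[0,0,0.0025,0,0,0]]]'; python3 -m inch '[[[0,0,0,0,0,0],[0,0,0,0,0,0],[0,0,0,0,0,0],[0,0,0,0,0,0]]]'
```

```text
clock: 23.07
eef_pos: [550.7, 12.3, 215.2]
tcp_rot: [3.142, 0.0, 3.072]
contact_force: [0.5, 3.3, -0.4]
opening: 0.223
grasp_force: 41.8
clock: 23.4
eef_pos: [550.7, 12.3, 215.2]
tcp_rot: [3.142, 0.0, 3.072]
contact_force: [1.5, 2.5, -0.3]
opening: 0.222
grasp_force: 41.7
```

The last wrist view shows the crank on the square and level. The height agrees with a lift of about -18 mm, the square's angle with a turn of about 6.2 rad, and the handle is held at 42 N. I'm handing it in.

```bash
python3 -c "
from rig import r
print(r.sign_off())"
```

```text
the job is handed in; nothing more can be done
None
```

The job is handed in: the crank is seated on the screw, I turned it back until I felt the drop, then cranked it forward about one turn (estimated 6.2 rad past the thread start, sunk about 18 mm), and the gripper still holds the handle at 23 s of the 72 s limit; no verdict came back.

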